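Find the rocking tub lid and press it home

ROBOT

A 6-joint arm with a two-finger parallel gripper is mounted at the origin on the work surface. World frame = base frame: x ahead of the robot, y to its left, z up, the work surface at z = 0. Lengths are in m, angles in degrees, forces in N, time in s.
With the tool pointing down it reaches from about 0.375 to 0.975 m from the base axis. Payload 3.8 kg.
Tool frame: the origin (TCP) lies midway between the tips of the shut fingers; the grasp point (between the pads) lies 19 mm behind it (r.grip_depth is the z of the grasp point in the tool frame, in m); z points along the fingers, y is the line along which they close (so a half turn about z gives the same grasp; the last joint's range is limited). The gripper opens to 88 mm and grips with 3 to 60 N. Pads are 18 mm wide; open, the fingers measure 123 mm over their backs; the gripper's body (75 mm by 187 mm) begins 45 mm behind the grasp point.
Start: joints at [-76.198, 15.12, 91.902, -0, 72.978, -2.114], TCP at [0.185, -0.649, 0.239] pointing down, gripper open.
Joint ranges: [-150.88, 150.88], [-54.13, 125.18], [17.81, 147.31], [-75.09, 255.09], [0, 152.58], [-146.25, 146.25]. Speed limits (degrees/s): [147.25, 147.25, 180, 180, 180, 180].

INTERFACE

Orientations are given as a 3x3 rotation matrix whose columns are the frame's x, y, z axes.
In Python, from workcell import r gives the robot as it stands.
- The arm moves only by the tool servo_tool, never from a script. Its argument "rows" is a list of rows, each an object of numbers: "tx", "ty", "tz": the shift along the tool's x, y, z as a fraction of full scale; "wx", "wy", "wz": the turn, a rotation vector about the tool's x, y, z as a fraction of full scale; "jaw": the opening, from 0 (shut) to 1 (fully open). A call has 1 to 20 rows; each row is the pose to reach, as a shift and turn from the pose commanded when the call began, along the tool's axes at that moment; what a row does not reach only later rows make up. Full scale, the value 1, is 0.25 m for a shift and pi/4 rad for a turn. A row lasts 1/8 s, in which the tool goes at most 62.5 mm and 10.7 degrees, less where a joint would pass 70% of its speed; a pose out of reach is approached as far as the arm can. A call with a number of a shift or a turn outside -1 to 1 is refused whole. A call with a gripper value outside its range is refused whole. The fingers move at their own pace and stop on an object; "squeeze" is the grip in N (left out, the last holds). Time passes only in rows, so rows that repeat a pose let the fingers close. It gives the time, the measured TCP pose, the force, the opening and the grip force at its end, in the units of the state.
- r.sense(): the state, without advancing time (a new reading comes with each control period).
- r.grab_frame(name): name is "side" or "top" or "wrist"; returns (picture, depth): 420x560x3 uint8, blue, green, red; 420x560 float32, m along the optical axis (not along the pixel's ray), 0 where there is no reading.
- r.calibration(name): a dict with "camera_matrix" (3x3 intrinsics, pixels), "eye" and "attitude" of the camera in the world; the wrist camera has in their place "hand_eye" (4x4, takes a point from camera to tool coordinates, whose origin is the TCP and whose axes are the flange's). Camera axes: x right, y down, z forward; pixel columns grow to the right and rows downward; lengths in m; the calibration is good to about 2 mm. A picture is of the moment at which its call begins: read the wrist's pose just before it. calibration takes no time and is no camera call.
- r.hand_in(): hands the job in; it is judged then, once.
The state is a dict: "t": time; "q": joint angles; "joint_velocities": joint speeds; "joint_torque": joint torques, N m; "tcp_pos": TCP position; "tcp_rot": TCP orientation; "contact_force": force on the tool from outside, world axes, zero at the start; "moment": the same for the moment, N m; "finger_gap": finger opening in m; "finger_force": force on a finger pad.
Only numpy, scipy, OpenCV 4.12 (cv2) and the standard library are available. Lean on these libraries where they do the work, as an engineer would, in place of code of your own. Each camera call takes 0.05 s, during which the arm holds its last target. There are 200 camera calls.

TASK

One of the four blue tub lids is not home on its tub, though it looks like the others: press down near the edge of the lids with the fingertips, one lid after another, until you find the one that rocks. Then press that lid down in the middle until it sits fully home and level on its tub. Only press: do not lift any lid off or push it aside, and leave the pot, the jar and the brush where they are.

Things in the scene. Friction and masses are not known exactly. Their poses are not given: they have to be found in the camera images.
- lid_1: one of four identical blue round lids, 94 mm across; origin: centre of its flat top, z up, 70 mm above the table at the start (loose lid too). A grey disc 28 mm across marks the middle. The top is 6 mm thick, with a 14 mm skirt below that loosely (2.5 mm play) surrounds the top of a fixed white tub 84 mm across. Lids weigh 50 to 85 g and are not fastened
- lid_2: one of four identical blue round lids, 94 mm across; origin: centre of its flat top, z up, 70 mm above the table at the start (loose lid too). Any of the four can be the loose one. A seated lid rests on its tub's rim and gives under 1 mm wherever it is pressed
- lid_3: one of four identical blue round lids, 94 mm across; origin: centre of its flat top, z up, 70 mm above the table at the start (loose lid too). The loose lid lies level on a stiff catch 28 mm across in mid-tub: pressed within 10 mm of its edge, any side, with 1 N, it tips 0.12 rad, that spot sinks 4 to 6 mm, and it drops level when let go
- lid_4: one of four identical blue round lids, 94 mm across; origin: centre of its flat top, z up, 70 mm above the table at the start (loose lid too). Pressed in the middle with over about 10 N (20 N is plenty) the loose lid's catch gives; the lid sinks 7 mm onto its rim and stays, level: home, its origin then 63 mm above the table
- clay_pot: small loose terracotta pot, 62 mm across, 66 mm tall, standing among the tubs; origin at the centre of its foot. Bystander
- glue_jar: loose amber glass jar with a white cap, 44 mm across, 60 mm tall; origin at the centre of its foot. Bystander
- brush: loose hand brush, 170 mm long, under 40 mm high, lying on the table along its own x, its handle towards -x; origin at its underside about mid-length. Bystander
There are look-alikes about, which are no part of the job. Leave any black look-alike of the lid_2 alone.

How it is judged (in metres and radians):
On the way, in this order (a step that is already met when the one before it is completed fails the run):
1. the loose lid has been found: a lid rocks (tips by more than 0.06 rad) under the fingers' press near its edge (((angle between lid_1's own z axis and vertical above 0.06 rad and contact force between the fingers and lid_1 above 0.2 N) or (angle between lid_2's own z axis and vertical above 0.06 rad and contact force between the fingers and lid_2 above 0.2 N) or (angle between lid_3's own z axis and vertical above 0.06 rad and contact force between the fingers and lid_3 above 0.2 N) or (angle between lid_4's own z axis and vertical above 0.06 rad and contact force between the fingers and lid_4 above 0.2 N))), for 0.05 s.
2. that lid has been pressed down home and level (((height (world z) of lid_1 below 0.0655 m and angle between lid_1's own z axis and vertical below 0.025 rad) or (height (world z) of lid_2 below 0.0655 m and angle between lid_2's own z axis and vertical below 0.025 rad) or (height (world z) of lid_3 below 0.0655 m and angle between lid_3's own z axis and vertical below 0.025 rad) or (height (world z) of lid_4 below 0.0655 m and angle between lid_4's own z axis and vertical below 0.025 rad))), for 0.2 s.
At the end, for the whole second after the job is handed in: The loose lid is home (its top less than 65.5 mm above the table, from 70 mm) and all four lids are at rest on their tubs, level within 0.025 rad and within 12 mm of where they were; pot, jar and brush are within 15 mm of where they were, pot and jar upright (((height (world z) of lid_1 below 0.0655 m and angle between lid_1's own z axis and vertical below 0.025 rad) or (height (world z) of lid_2 below 0.0655 m and angle between lid_2's own z axis and vertical below 0.025 rad) or (height (world z) of lid_3 below 0.0655 m and angle between lid_3's own z axis and vertical below 0.025 rad) or (height (world z) of lid_4 below 0.0655 m and angle between lid_4's own z axis and vertical below 0.025 rad)) and height (world z) of lid_1 between 0.06 and 0.0725 m and angle between each of lid_1, lid_2, lid_3, lid_4's own z axis and vertical below 0.025 rad and distance of each of lid_1, lid_2, lid_3, lid_4 from where it was at the start of the episode below 0.012 m and linear speed of each of lid_1, lid_2, lid_3, lid_4 below 0.01 m/s and height (world z) of lid_2 between 0.06 and 0.0725 m and height (world z) of lid_3 between 0.06 and 0.0725 m and height (world z) of lid_4 between 0.06 and 0.0725 m and distance of each of clay_pot, glue_jar, brush from where it was at the start of the episode below 0.015 m and angle between each of clay_pot, glue_jar's own z axis and vertical below 0.1 rad); the robot touches nothing.
It fails at once if a lid is lifted (more than 8 mm), tipped off its tub or pushed aside (more than 15 mm) (height (world z) of any of lid_1, lid_2, lid_3, lid_4 above 0.078 m or angle between any of lid_1, lid_2, lid_3, lid_4's own z axis and vertical above 0.3 rad or distance of any of lid_1, lid_2, lid_3, lid_4 from where it was at the start of the episode above 0.015 m).
It fails at once if the pot, the jar or the brush is moved by more than 15 mm (distance of any of clay_pot, glue_jar, brush from where it was at the start of the episode above 0.015 m).
It also fails if it takes over 48 s, if anything falls off the work surface, if the arm or the gripper's body presses on something with over 40 N, if the wrist force passes 120 N, or if a joint passes its speed limit or range.

## Working session

There is one attempt and no reset: what is moved stays moved. The work goes in short steps, Python scripts to look and compute and a tool call to move; the robot and the scene stay as the last step left them, time stands still between calls to the robot, and variables do not carry over. Pictures are saved under pics/ and viewed, at most 10 in all, crops included, and the job is handed in when it is done.

Besides the shell and the picture viewer there is one more tool, called after "Call:" by a JSON object that holds its "op" and its "data", one argument or row to a line. servo_tool: Moves the arm, as the interface text tells. Its arguments: {"type":"object","properties":{"rows":{"type":"array"},"squeeze":{"type":"number"}},"required":["rows"]}

```bash
mkdir -p pics; python3 - <<'E'
from workcell import r
import cv2,numpy as np
for n in("top","side"):
    p,d=r.grab_frame(n); cv2.imwrite(f"pics/{n}0.png",p); np.save(f"pics/{n}0.npy",d)
    c=r.calibration(n); print(n,c)
s=r.sense(); print(s['t'],s['tcp_pos'],s['tcp_rot'],s['contact_force'],s['finger_gap'])
E
```

```text
top {'camera_matrix': array([[431.57781842,   0.        , 278.84583452],
       [  0.        , 431.57781842, 213.99215655],
       [  0.        ,   0.        ,   1.        ]]), 'eye': array([0.51993623, 0.04624422, 0.91192073]), 'attitude': array([[-0.01727876, -0.99865997,  0.04878217],
       [-0.99980043,  0.0177466 ,  0.00917355],
       [-0.01002697, -0.04861392, -0.99876731]])}
side {'camera_matrix': array([[412.06012723,   0.        , 280.02318993],
       [  0.        , 412.06012723, 212.90558579],
       [  0.        ,   0.        ,   1.        ]]), 'eye': array([ 0.26021188, -0.40327001,  0.7505733 ]), 'attitude': array([[ 8.41627656e-01, -4.17878497e-01,  3.42111752e-01],
       [-5.40058186e-01, -6.50974898e-01,  5.33449940e-01],
       [-2.11096150e-04, -6.33726475e-01, -7.73557180e-01]])}
0.1 [ 0.18494685 -0.64850326  0.23753055] [[ 9.61669062e-01  2.74212310e-01 -4.73115441e-04]
 [ 2.74212705e-01 -9.61667031e-01  1.97827345e-03]
 [ 8.74874120e-05 -2.03217864e-03 -9.99997931e-01]] [ 0.02663713 -0.29649976  0.52209541] 0.0883779701237975
```

View pics/top0.png

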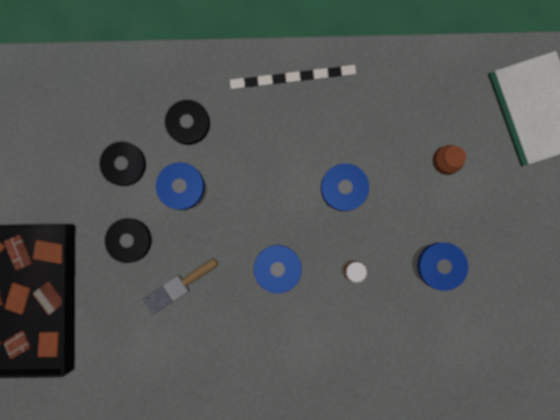

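View pics/side0.png

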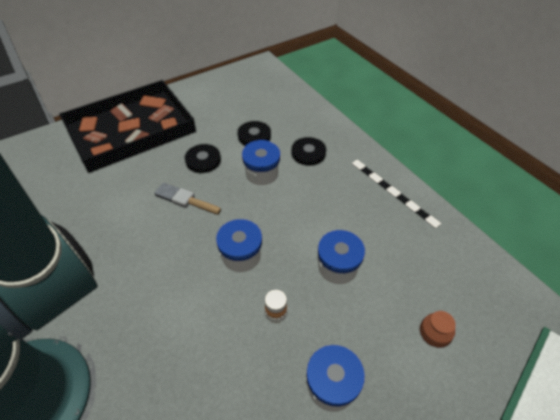

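The top view shows the four blue lids, centred near (180,186), (345,187), (278,269) and (444,266). The pot is at (450,159), the jar cap at (356,272) and the brush at (180,287). The black look-alikes are on the left.

```bash
cat > h.py <<'E'
from workcell import r
import cv2,numpy as np
def lids(n,p):
    c=r.calibration(n); K=c['camera_matrix']; out=[]
    h=cv2.cvtColor(p,cv2.COLOR_BGR2HSV)
    m=cv2.inRange(h,(105,150,50),(130,255,255))
    for q in cv2.findContours(m,cv2.RETR_EXTERNAL,cv2.CHAIN_APPROX_NONE)[0]:
        if cv2.contourArea(q)<800: continue
        # grey disc = hole in the blue mask
        f=cv2.drawContours(np.zeros_like(m),[q],-1,255,-1)&~m
        f=cv2.morphologyEx(f,cv2.MORPH_OPEN,np.ones((3,3)))
        M=cv2.moments(f,True); u=(M['m10']/M['m00'],M['m01']/M['m00'])
        d=c['attitude']@np.linalg.solve(K,[*u,1]); e=c['eye']
        out.append((u,e+d*(.07-e[2])/d[2]))
    return out
def dtool(target):
    s=r.sense(); return s['tcp_rot'].T@(np.array(target)-s['tcp_pos'])/.25
E
python3 - <<'E'
from h import *
s=r.sense();R=s['tcp_rot']
for n in("top","side"):
    d=np.load(f"pics/{n}0.npy")
    for u,w in lids(n,cv2.imread(f"pics/{n}0.png")): 
        c=r.calibration(n);z=d[int(u[1]),int(u[0])]
        w2=c['eye']+c['attitude']@np.linalg.solve(c['camera_matrix'],[*u,1])*z
        print(n,np.round(u,1),np.round(w,4),'depthz',np.round(w2,4),'tool/0.25',np.round(R.T@(w-s['tcp_pos'])/.25,3))
E
```

```text
top [277.2 268.9] [0.4545 0.0591 0.07  ] depthz [0.4545 0.0591 0.0694] tool/0.25 [ 1.813 -2.425  0.675]
top [444.  266.2] [ 0.4543 -0.2636  0.07  ] depthz [ 0.4542 -0.2638  0.0694] tool/0.25 [ 1.458 -1.184  0.673]
top [345.1 186.5] [ 0.6125 -0.0766  0.07  ] depthz [ 0.6126 -0.0767  0.0695] tool/0.25 [ 2.272 -1.729  0.674]
top [178.7 185.3] [0.621  0.2497 0.07  ] depthz [0.6208 0.2493 0.0713] tool/0.25 [ 2.662 -2.975  0.676]
side [335.3 372.4] [ 0.4561 -0.2637  0.07  ] depthz [ 0.4559 -0.2639  0.0709] tool/0.25 [ 1.465 -1.181  0.673]
side [341.1 247.9] [ 0.6151 -0.0757  0.07  ] depthz [ 0.6142 -0.0765  0.0717] tool/0.25 [ 2.283 -1.73   0.674]
side [238.7 236.2] [0.457  0.0599 0.07  ] depthz [0.456  0.0575 0.0735] tool/0.25 [ 1.823 -2.425  0.675]
side [260.7 152.4] [0.6242 0.2511 0.07  ] depthz [0.6237 0.2502 0.071 ] tool/0.25 [ 2.676 -2.977  0.676]
```

Call:
{"op": "servo_tool", "data": {
  "rows": [
    {"tx": 0.15, "ty": -0.13, "jaw": 0},
    {"tx": 0.3, "ty": -0.27, "jaw": 0},
    {"tx": 0.45, "ty": -0.4, "jaw": 0},
    {"tx": 0.6, "ty": -0.55, "jaw": 0},
    {"tx": 0.75, "ty": -0.68, "jaw": 0},
    {"tx": 0.9, "ty": -0.82, "jaw": 0},
    {"tx": 0.9, "ty": -0.82, "jaw": 0},
    {"tx": 0.9, "ty": -0.82, "jaw": 0}
  ]
}}

```text
validation failed for argument at $.ro...
```

```bash
cat >> h.py <<'E'
L=dict(A=(.455,-.2637),B=(.6138,-.0762),C=(.4558,.0595),D=(.6225,.2504))
def go(k,off=-.043,z=.09):
    s=r.sense();x=s['tcp_rot'][:,0]
    t=np.array([*L[k],z])+np.array([x[0],x[1],0])*off
    print(k,'t',s['t'],'target',np.round(t,4),'tcp',np.round(s['tcp_pos'],4),'F',np.round(s['contact_force'],2),'gap',round(s['finger_gap'],4),'shift',np.round(dtool(t),3))
E
python3 -c "
from h import *
go('A')"
```

```text
A t 0.1 target [ 0.4136 -0.2755  0.09  ] tcp [ 0.1849 -0.6485  0.2375] F [ 0.03 -0.3   0.52] gap 0.0884 shift [ 1.289 -1.183  0.593]
```

The call was refused, possibly because each row needs every key, so I'll send full rows.

Call:
{"op": "servo_tool", "data": {
  "rows": [
    {"tx": 0.15, "ty": -0.13, "tz": 0, "wx": 0, "wy": 0, "wz": 0, "jaw": 0},
    {"tx": 0.3, "ty": -0.27, "tz": 0, "wx": 0, "wy": 0, "wz": 0, "jaw": 0},
    {"tx": 0.45, "ty": -0.4, "tz": 0, "wx": 0, "wy": 0, "wz": 0, "jaw": 0},
    {"tx": 0.6, "ty": -0.55, "tz": 0, "wx": 0, "wy": 0, "wz": 0, "jaw": 0},
    {"tx": 0.75, "ty": -0.68, "tz": 0, "wx": 0, "wy": 0, "wz": 0, "jaw": 0},
    {"tx": 0.9, "ty": -0.82, "tz": 0, "wx": 0, "wy": 0, "wz": 0, "jaw": 0},
    {"tx": 0.9, "ty": -0.82, "tz": 0, "wx": 0, "wy": 0, "wz": 0, "jaw": 0}
  ]
}}

```text
t: 0.98
tcp_pos: [0.3464, -0.3874, 0.2383]
tcp_rot: [[0.96, 0.278, -0.0], [0.278, -0.96, 0.001], [0.0, -0.001, -1.0]]
contact_force: [-0.4, -1.2, 0.6]
finger_gap: 0.0202
finger_force: 0.0
```

```bash
python3 -c "
from h import *
go('A')"
```

```text
A t 0.975 target [ 0.4137 -0.2757  0.09  ] tcp [ 0.3464 -0.3874  0.2383] F [-0.36 -1.16  0.58] gap 0.0202 shift [ 0.383 -0.354  0.594]
```

Call:
{"op": "servo_tool", "data": {
  "rows": [
    {"tx": 0.14, "ty": -0.13, "tz": 0.1, "wx": 0, "wy": 0, "wz": 0, "jaw": 0},
    {"tx": 0.28, "ty": -0.26, "tz": 0.25, "wx": 0, "wy": 0, "wz": 0, "jaw": 0},
    {"tx": 0.385, "ty": -0.355, "tz": 0.4, "wx": 0, "wy": 0, "wz": 0, "jaw": 0},
    {"tx": 0.385, "ty": -0.355, "tz": 0.52, "wx": 0, "wy": 0, "wz": 0, "jaw": 0},
    {"tx": 0.385, "ty": -0.355, "tz": 0.59, "wx": 0, "wy": 0, "wz": 0, "jaw": 0},
    {"tx": 0.385, "ty": -0.355, "tz": 0.59, "wx": 0, "wy": 0, "wz": 0, "jaw": 0},
    {"tx": 0.385, "ty": -0.355, "tz": 0.59, "wx": 0, "wy": 0, "wz": 0, "jaw": 0}
  ]
}}

```text
t: 1.85
tcp_pos: [0.414, -0.2798, 0.0923]
tcp_rot: [[0.962, 0.273, 0.001], [0.273, -0.962, -0.001], [0.001, 0.002, -1.0]]
contact_force: [-1.4, -0.1, 0.7]
finger_gap: 0.0002
finger_force: 0.0
```

```bash
python3 -c "
from h import *
go('A')"
```

```text
A t 1.85 target [ 0.4136 -0.2754  0.09  ] tcp [ 0.414  -0.2798  0.0923] F [-1.4  -0.13  0.73] gap 0.0002 shift [ 0.003 -0.017  0.009]
```

Call:
{"op": "servo_tool", "data": {
  "rows": [
    {"tx": 0, "ty": -0.017, "tz": 0.05, "wx": 0, "wy": 0, "wz": 0, "jaw": 0},
    {"tx": 0, "ty": -0.017, "tz": 0.08, "wx": 0, "wy": 0, "wz": 0, "jaw": 0},
    {"tx": 0, "ty": -0.017, "tz": 0.09, "wx": 0, "wy": 0, "wz": 0, "jaw": 0},
    {"tx": 0, "ty": -0.017, "tz": 0.1, "wx": 0, "wy": 0, "wz": 0, "jaw": 0},
    {"tx": 0, "ty": -0.017, "tz": 0.1, "wx": 0, "wy": 0, "wz": 0, "jaw": 0}
  ]
}}

```text
t: 2.48
tcp_pos: [0.4122, -0.2745, 0.0663]
tcp_rot: [[0.962, 0.274, -0.0], [0.274, -0.962, -0.0], [-0.0, -0.0, -1.0]]
contact_force: [-2.2, 0.1, 2.9]
finger_gap: 0.0005
finger_force: 0.9
```

Call:
{"op": "servo_tool", "data": {
  "rows": [
    {"tx": 0, "ty": 0, "tz": 0.008, "wx": 0, "wy": 0, "wz": 0, "jaw": 0},
    {"tx": 0, "ty": 0, "tz": 0.008, "wx": 0, "wy": 0, "wz": 0, "jaw": 0},
    {"tx": 0, "ty": 0, "tz": 0.008, "wx": 0, "wy": 0, "wz": 0, "jaw": 0}
  ]
}}

```text
t: 2.85
tcp_pos: [0.412, -0.2748, 0.0652]
tcp_rot: [[0.962, 0.275, -0.001], [0.275, -0.962, -0.001], [-0.001, 0.0, -1.0]]
contact_force: [-5.0, 0.6, 8.6]
finger_gap: 0.0001
finger_force: 4.7
```

```bash
python3 - <<'E'
from h import *
go('A')
p,d=r.grab_frame("side");cv2.imwrite("pics/s1.png",cv2.resize(p[290:420,240:440],None,fx=4,fy=4,interpolation=cv2.INTER_CUBIC)[:600])
for n in("side",):
    c=r.calibration(n);d0=np.load("pics/side0.npy")
    print(np.round((d-d0)[345:405:6,312:362:6]*1000,1))
E
```

```text
A t 2.85 target [ 0.4137 -0.2755  0.09  ] tcp [ 0.412  -0.2748  0.0652] F [-4.96  0.58  8.55] gap 0.0001 shift [ 0.006  0.004 -0.099]
[[-4.255e+02 -4.304e+02 -4.315e+02 -3.645e+02 -3.633e+02 -4.378e+02
  -4.395e+02 -4.383e+02 -4.402e+02]
 [-4.139e+02 -3.452e+02 -3.488e+02 -3.544e+02 -3.556e+02 -3.583e+02
  -3.559e+02 -4.311e+02 -4.287e+02]
 [-3.139e+02 -3.293e+02 -3.375e+02 -3.379e+02 -3.405e+02 -3.391e+02
  -3.410e+02 -3.423e+02 -4.116e+02]
 [-2.106e+02 -2.213e+02 -2.304e+02 -3.208e+02 -3.235e+02 -3.212e+02
   3.526e+02 -3.238e+02 -3.239e+02]
 [-1.943e+02 -2.025e+02 -2.107e+02 -2.133e+02 -2.125e+02 -2.076e+02
  -2.006e+02 -1.802e+02 -6.600e+00]
 [-1.773e+02 -1.887e+02 -1.927e+02 -1.920e+02 -1.925e+02 -1.907e+02
  -1.793e+02 -7.300e+00 -4.000e+00]
 [-1.496e+02 -1.529e+02 -1.755e+02 -1.751e+02 -1.733e+02 -1.551e+02
  -7.800e+01 -1.001e+02 -9.920e+01]
 [-7.300e+01 -1.388e+02 -1.490e+02 -1.519e+02 -1.487e+02 -7.570e+01
  -2.500e+00 -7.200e+01 -9.660e+01]
 [-1.073e+02 -7.990e+01 -9.920e+01 -9.710e+01 -7.960e+01 -7.000e-01
  -2.100e+00 -2.300e+00 -1.336e+02]
 [-1.457e+02 -9.490e+01 -8.040e+01 -9.600e+01 -9.630e+01  1.700e+00
  -1.700e+00 -4.000e-01 -4.000e-01]]
```

View pics/s1.png

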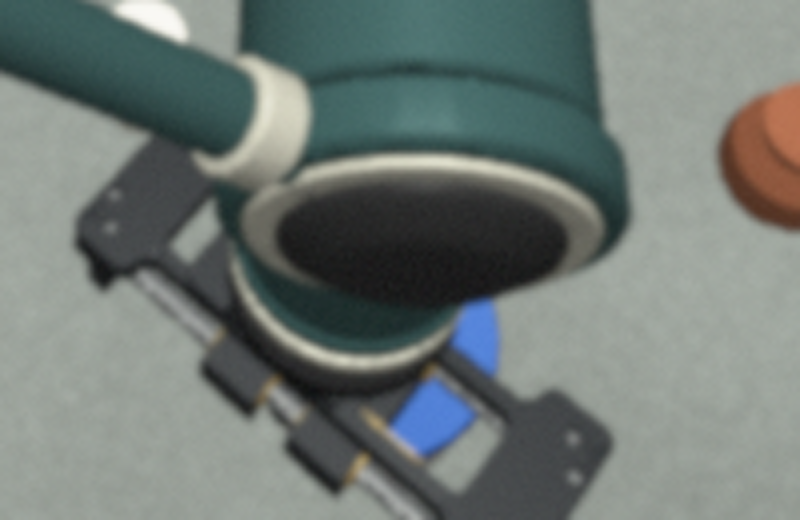

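The arm hides most of the lid in this crop. The visible blue sliver, around (475,340) and (430,420), looks brighter and nearer on the far side, which suggests tilt. I'll check by fitting a plane with the wrist camera.

```bash
cat >> h.py <<'E'
def tilt():
    s=r.sense();p,d=r.grab_frame("wrist");c=r.calibration("wrist")
    m=cv2.inRange(cv2.cvtColor(p,cv2.COLOR_BGR2HSV),(105,150,50),(130,255,255))
    m=cv2.erode(m,np.ones((9,9)))
    v,u=np.nonzero((m>0)&(d>0));z=d[v,u]
    P=(np.linalg.inv(c['camera_matrix'])@np.array([u,v,np.ones_like(u)]))*z
    W=s['tcp_rot']@(c['hand_eye'][:3,:3]@P+c['hand_eye'][:3,3:])+s['tcp_pos'][:,None]
    W=W[:,(W[2]>.055)&(W[2]<.09)]
    a=np.linalg.lstsq(np.c_[W[0],W[1],np.ones(W.shape[1])],W[2],rcond=None)[0]
    print('n',W.shape[1],'centre',np.round(W.mean(1),4),'slopes',np.round(a[:2],3),'resid',np.std(W[2]-a@np.r_[W[:2],np.ones((1,W.shape[1]))]),'zfit at A',a@[*L['A'],1])
    return p
E
python3 - <<'E'
from h import *
cv2.imwrite("pics/w1.png",tilt())
E
```

```text
n 26877 centre [ 0.4623 -0.2623  0.0738] slopes [0.195 0.055] resid 0.0006088790732632013 zfit at A 0.07226075496066527
```

View pics/w1.png

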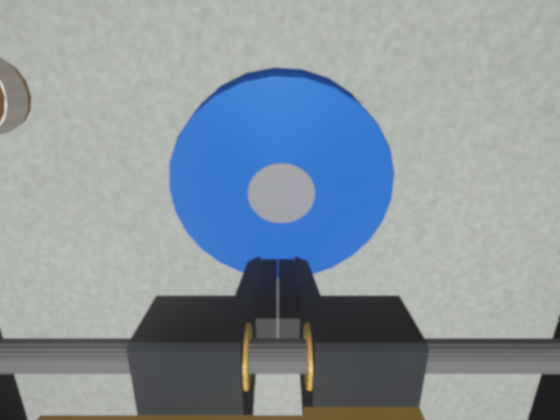

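The wrist view shows lid A, with its grey disc at (281,193), tipped about 0.2 rad under the fingers. So A is the loose one, and I'll back off straight up.

Call:
{"op": "servo_tool", "data": {
  "rows": [
    {"tx": 0, "ty": 0, "tz": -0.02, "wx": 0, "wy": 0, "wz": 0, "jaw": 0},
    {"tx": 0, "ty": 0, "tz": -0.05, "wx": 0, "wy": 0, "wz": 0, "jaw": 0},
    {"tx": 0, "ty": 0, "tz": -0.14, "wx": 0, "wy": 0, "wz": 0, "jaw": 0},
    {"tx": 0, "ty": 0, "tz": -0.14, "wx": 0, "wy": 0, "wz": 0, "jaw": 0},
    {"tx": 0, "ty": 0, "tz": -0.14, "wx": 0, "wy": 0, "wz": 0, "jaw": 0}
  ]
}}

```text
t: 3.58
tcp_pos: [0.4123, -0.2743, 0.0989]
tcp_rot: [[0.962, 0.274, 0.0], [0.274, -0.962, 0.0], [0.0, 0.0, -1.0]]
contact_force: [-0.4, -0.2, -0.9]
finger_gap: 0.0006
finger_force: 0.0
```

```bash
python3 - <<'E'
from h import *
p=tilt(); cv2.imwrite("pics/w2.png",p)
# grey disc centre and lid centre from wrist view on plane z=.07
s=r.sense();c=r.calibration("wrist")
m=cv2.inRange(cv2.cvtColor(p,cv2.COLOR_BGR2HSV),(105,150,50),(130,255,255))
q=max(cv2.findContours(m,cv2.RETR_EXTERNAL,cv2.CHAIN_APPROX_NONE)[0],key=cv2.contourArea)
f=cv2.drawContours(np.zeros_like(m),[q],-1,255,-1)&~m
f=cv2.morphologyEx(f,cv2.MORPH_OPEN,np.ones((7,7)))
M=cv2.moments(f,True);u=(M['m10']/M['m00'],M['m01']/M['m00'])
R=s['tcp_rot'];e=R@c['hand_eye'][:3,3]+s['tcp_pos'];d=R@c['hand_eye'][:3,:3]@np.linalg.solve(c['camera_matrix'],[*u,1])
w=e+d*(.07-e[2])/d[2];print(np.round(u,1),M['m00'],np.round(w,4))
L['A']=w[:2];go('A',0,.08)
E
```

```text
n 15081 centre [ 0.4524 -0.2669  0.0697] slopes [0.    0.001] resid 0.0006214996136934066 zfit at A 0.06966548526584039
[273.7 138.6] 4669.0 [ 0.4693 -0.256   0.07  ]
A t 3.625 target [ 0.4693 -0.256   0.08  ] tcp [ 0.412  -0.2741  0.0985] F [0.17 0.9  0.16] gap 0.0005 shift [ 0.24  -0.006  0.074]
```

View pics/w2.png

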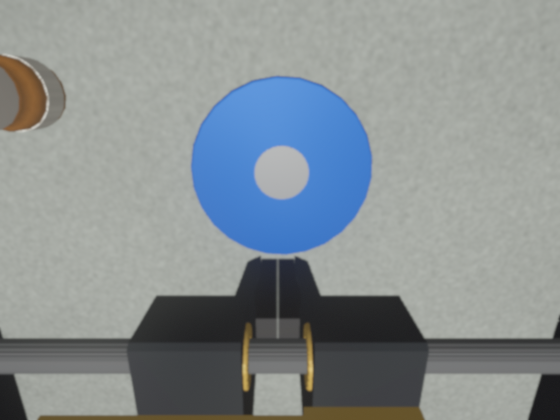

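The lid has dropped level again, with its disc at (281.5,172.5). The mask missed the brighter blue, so I'll use the disc centre I read off the picture.

```bash
python3 - <<'E'
from h import *
s=r.sense();c=r.calibration("wrist");R=s['tcp_rot']
e=R@c['hand_eye'][:3,3]+s['tcp_pos'];d=R@c['hand_eye'][:3,:3]@np.linalg.solve(c['camera_matrix'],[281.5,172.5,1])
w=e+d*(.07-e[2])/d[2];print(np.round(w,4))
L['A']=w[:2];go('A',0,.08)
E
```

```text
[ 0.4538 -0.2645  0.07  ]
A t 3.625 target [ 0.4538 -0.2645  0.08  ] tcp [ 0.412  -0.2741  0.0985] F [0.17 0.9  0.16] gap 0.0005 shift [0.172 0.009 0.074]
```

Call:
{"op": "servo_tool", "data": {
  "rows": [
    {"tx": 0.09, "ty": 0.005, "tz": 0, "wx": 0, "wy": 0, "wz": 0, "jaw": 0},
    {"tx": 0.172, "ty": 0.009, "tz": 0.02, "wx": 0, "wy": 0, "wz": 0, "jaw": 0},
    {"tx": 0.172, "ty": 0.009, "tz": 0.07, "wx": 0, "wy": 0, "wz": 0, "jaw": 0},
    {"tx": 0.172, "ty": 0.009, "tz": 0.1, "wx": 0, "wy": 0, "wz": 0, "jaw": 0},
    {"tx": 0.172, "ty": 0.009, "tz": 0.12, "wx": 0, "wy": 0, "wz": 0, "jaw": 0},
    {"tx": 0.172, "ty": 0.009, "tz": 0.12, "wx": 0, "wy": 0, "wz": 0, "jaw": 0}
  ]
}}

```text
t: 4.38
tcp_pos: [0.4535, -0.2646, 0.0686]
tcp_rot: [[0.962, 0.274, -0.001], [0.274, -0.962, 0.001], [-0.001, -0.001, -1.0]]
contact_force: [-0.4, -0.5, -0.1]
finger_gap: 0.0006
finger_force: 0.0
```

Call:
{"op": "servo_tool", "data": {
  "rows": [
    {"tx": 0, "ty": 0, "tz": 0.01, "wx": 0, "wy": 0, "wz": 0, "jaw": 0},
    {"tx": 0, "ty": 0, "tz": 0.02, "wx": 0, "wy": 0, "wz": 0, "jaw": 0},
    {"tx": 0, "ty": 0, "tz": 0.02, "wx": 0, "wy": 0, "wz": 0, "jaw": 0}
  ]
}}

```text
t: 4.75
tcp_pos: [0.4539, -0.2649, 0.0649]
tcp_rot: [[0.962, 0.274, -0.0], [0.274, -0.962, 0.0], [-0.0, -0.0, -1.0]]
contact_force: [-1.6, 2.0, 7.2]
finger_gap: 0.0003
finger_force: 3.1
```

Call:
{"op": "servo_tool", "data": {
  "rows": [
    {"tx": 0, "ty": 0, "tz": 0.01, "wx": 0, "wy": 0, "wz": 0, "jaw": 0},
    {"tx": 0, "ty": 0, "tz": 0.02, "wx": 0, "wy": 0, "wz": 0, "jaw": 0},
    {"tx": 0, "ty": 0, "tz": 0.02, "wx": 0, "wy": 0, "wz": 0, "jaw": 0}
  ]
}}

```text
t: 5.12
tcp_pos: [0.454, -0.2649, 0.0633]
tcp_rot: [[0.962, 0.274, -0.001], [0.274, -0.962, 0.001], [-0.001, -0.001, -1.0]]
contact_force: [-11.0, 7.8, 31.1]
finger_gap: 0.0004
finger_force: 15.3
```

Call:
{"op": "servo_tool", "data": {
  "rows": [
    {"tx": 0, "ty": 0, "tz": -0.04, "wx": 0, "wy": 0, "wz": 0, "jaw": 0},
    {"tx": 0, "ty": 0, "tz": -0.18, "wx": 0, "wy": 0, "wz": 0, "jaw": 0},
    {"tx": -0.25, "ty": 0, "tz": -0.3, "wx": 0, "wy": 0, "wz": 0, "jaw": 0},
    {"tx": -0.25, "ty": 0, "tz": -0.3, "wx": 0, "wy": 0, "wz": 0, "jaw": 0},
    {"tx": -0.25, "ty": 0, "tz": -0.3, "wx": 0, "wy": 0, "wz": 0, "jaw": 0}
  ]
}}

```text
t: 5.75
tcp_pos: [0.394, -0.2822, 0.1342]
tcp_rot: [[0.962, 0.273, 0.001], [0.273, -0.962, -0.0], [0.001, 0.001, -1.0]]
contact_force: [-0.3, -0.6, -0.1]
finger_gap: 0.0003
finger_force: 0.0
```

```bash
sed -i '/def tilt/,$s/150,50/90,50/' h.py; python3 - <<'E'
from h import *
p=tilt(); cv2.imwrite("pics/w3.png",p)
p,_=r.grab_frame("top");cv2.imwrite("pics/top3.png",p)
for u,w in lids("top",p): print(np.round(u,1),np.round(w,4))
E
```

```text
n 13500 centre [ 0.457  -0.2639  0.0628] slopes [0.001 0.   ] resid 0.0006730301349781568 zfit at A 0.06281213315949104
[277.2 268.8] [0.4545 0.059  0.07  ]
[442.7 266.2] [ 0.4543 -0.2613  0.07  ]
[345.  186.5] [ 0.6125 -0.0764  0.07  ]
[178.7 185.3] [0.621  0.2496 0.07  ]
```

View pics/w3.png

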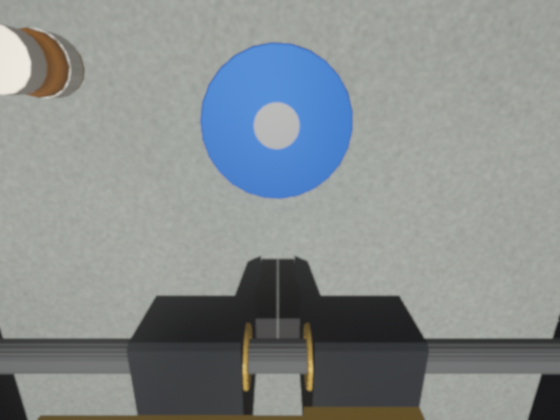

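View pics/top3.png

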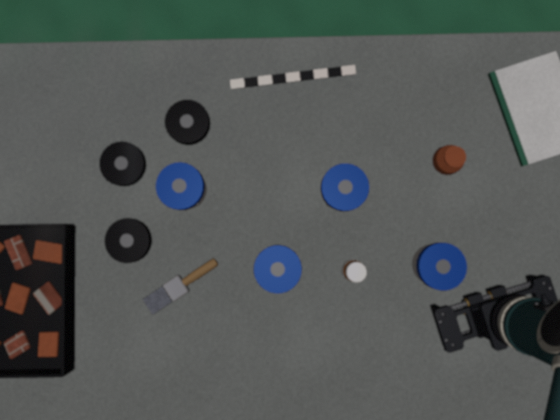

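The wrist view shows lid A, with its disc at (277,125), level at about 63 mm and in place. The top view shows the other lids, the pot (450,159), the jar (356,272) and the brush (180,287) where they were, and the arm clear of everything.

```bash
python3 -c "
from workcell import r
print(r.hand_in())"
```

```text
the job is handed in; nothing more can be done
None
```

The loose lid was the one at about (0.455, -0.264); I pressed it home, it measured level at about 63 mm, nothing else looked moved, and I handed the job in (no verdict was returned).

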